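# Lay out a perfume gift set on the display board

### The arm

A 7-joint arm with a two-finger parallel gripper is mounted at the origin on the work surface. World frame = base frame: x ahead of the robot, y to its left, z up, the work surface at z = 0. Lengths are in m, angles in rad, forces in N, time in s.
With the tool pointing down it reaches from about 0.425 to 0.925 m from the base axis. Payload 6.8 kg.
Tool frame: the origin (TCP) lies on the centre line of the jaws, within the pads' length; the fingertips stand 14 mm ahead of it and the grasp point (between the pads) lies 5 mm behind it; z points along the fingers, y is the line along which they close (so a half turn about z gives the same grasp; the last joint's range is limited). The gripper opens to 85 mm and grips with 20 to 120 N. Pads are 22 mm wide; open, the fingers measure 114 mm over their backs; the gripper's body (76 mm by 85 mm) begins 54 mm behind the grasp point. The pads swing forward as they close: fully open they stand 13 mm farther back than shut.
Start: joints at [-1.215, 0.477, 0.022, 1.555, -0.011, 1.109, -0.083], TCP at [0.302, 0.604, 0.219] pointing down, gripper open.
Joint ranges: [-2.96, 2.96], [-0.34, 2.1], [-1.41, 1.46], [0.24, 2.44], [-1.37, 4.51], [0.17, 1.92], [-2.96, 2.96]. Speed limits (rad/s): [2.39, 2.39, 3.14, 3.14, 3.14, 3.14, 3.14].

### API

Orientations are given as a unit quaternion [w, x, y, z].
In Python, from station import bot gives the robot as it stands. The module is installed in compiled form; this text tells all that it offers.
- The arm moves only by the tool drive_tool, never from a script. Its argument "commands" is a list of rows, each an object with "hand": the opening, from 0 (shut) to 1 (fully open); "translation": the shift along the world's x, y, z in mm, a list of three; "angular": the turn, a rotation vector about the world's x, y, z in rad, a list of three. In form: [{"hand": hand, "translation": [tx, ty, tz], "angular": [ax, ay, az]}, ...]. A call has 1 to 12 rows; each row is the pose to reach, as a shift and turn from the pose commanded when the call began; what a row does not reach only later rows make up. A row lasts 1/8 s, in which the tool goes at most 62.5 mm and 10.7 degrees, less where a joint would pass 70% of its speed; a pose out of reach is approached as far as the arm can. A call with a gripper value outside its range is refused whole. The fingers move at their own pace and stop on an object; "force" is the grip in N (left out, the last holds). Time passes only in rows, so rows that repeat a pose let the fingers close. It gives the time, the measured TCP pose, the force, the opening and the grip force at its end, in the units of the state.
- bot.get_obs(): the state, without advancing time (a new reading comes with each control period).
- bot.read_camera(name): name is "scene" or "side" or "wrist"; returns the picture (400x640x3 uint8, red, green, blue); there is no depth.
- bot.camera_model(name): a dict with "fx", "fy", "cx", "cy" (pixels), "view" (4x4, takes a point from world to camera coordinates). Camera axes: x right, y up, looking along -z (the intrinsics and any distortion apply to the point x, -y, -z); pixel columns grow to the right and rows downward; lengths in m; the calibration is good to about 2 mm. A picture is of the moment at which its call begins: read the wrist's pose just before it. camera_model takes no time and is no camera call; for the wrist camera it gives the pose at the moment of the call.
- bot.hand_in(): hands the job in; it is judged then, once.
Trained networks look in the newest picture that a camera, given by its name, has taken for a name from the list of things; names that differ only in an ending like _2 or _b are one class to them, and where a whole thing is asked for, a point or a joint stands for the part that bears it (a point fixed in the world has none). Each returns a list of dicts, best first, with "score" (0 to 1); they miss things now and then, are a little off and sometimes report something else, mostly with a low value. They report only what shows in the picture. A call takes as long as a camera call. They do not tell look-alikes from the thing itself.
- bot.find_in(camera, query): "position" ([column, row] in pixels, amid what is visible of it).
- bot.outline_of(camera, query): "pixels" (400x640 bool, what is visible of it) and "position" ([column, row] in pixels, amid what is visible of it).
The state is a dict: "t": time; "q": joint angles; "joint_vel": joint speeds; "joint_torque": joint torques, N m; "eef_pos": TCP position; "tool_rot": TCP orientation; "contact_force": force on the tool from outside, world axes, zero at the start; "torque": the same for the moment, N m; "gripper_width": opening from 0.0 (shut) to 1.0 (fully open); "grasp_force": force on a finger pad.
Only numpy, scipy, OpenCV 4.12 (cv2) and the standard library are available. Lean on these libraries where they do the work, as an engineer would, in place of code of your own. Each camera call takes 0.05 s, during which the arm holds its last target. There are 200 camera calls.

### The job

Lay out the gift set on the dark display board: lay the cream carton flat, same way up as it lies now, squarely in the middle of the white outlined rectangle between the two plinths, lengthwise as the outline runs, and stand the white jar on the middle of the carton. Stand the pink flacon upright on the middle of the white marble plinth and the amber flacon upright on the middle of the brown wooden plinth (look which is which), and stand the silver atomiser upright in the middle of the brass spot behind the carton. Let go of everything, and leave the blue and the green bottle standing where they are.

Things in the scene. Friction and masses are not known exactly. Their poses are not given: they have to be found in the camera images.
- board: fixed dark board, x -57 to +107 mm, y -185 to +185 mm, 6 mm thick. Origin: on its underside, below the centre of the white outline (100 mm along y, 69 along x) where the carton goes. x points to its back (away from the robot, within 12 deg; gold strip on that edge), y left, z up. Brass spot: flush disc, 42 mm wide, centre x = +70 mm, y = 0. Plinths near x = 0, y = +135 and -135 mm.
- marble_plinth: white marble square plinth, 70 x 70 mm, 20 mm high, fixed on the display board, at its left or its right end (which end varies). Origin: centre of its underside, so its top is 20 mm above the origin; z up, sides along x and y.
- wood_plinth: brown wooden square plinth, 70 x 70 mm, 20 mm high, fixed on the display board, at its left or its right end (which end varies). Origin: centre of its underside, so its top is 20 mm above the origin; z up, sides along x and y.
- carton: closed cream carton with a dark red band, lying flat, 85 mm along its x, 55 mm along its y, 28 mm high, about 160 g. Origin: centre of its underside; z up. Laid right when its x (either way round) runs along the board's y.
- pink_flacon: pink flacon (perfume bottle): upright block body 50 mm along its x, 32 mm along its y, 62 mm high, with a narrow gold neck and a round black cap (24 mm wide) on top, 88 mm high in all, about 180 g. Starts standing. Origin: centre of its underside; z up along the bottle.
- amber_flacon: amber (orange) flacon (perfume bottle): upright block body 50 mm along its x, 32 mm along its y, 62 mm high, with a narrow gold neck and a round black cap (24 mm wide) on top, 88 mm high in all, about 180 g. Starts standing. Origin: centre of its underside; z up along the bottle.
- jar: round white cream jar with a gold lid, 46 mm wide (lid 47 mm), 39 mm high, about 110 g, standing. Origin: centre of its underside; z up.
- atomiser: slim silver travel atomiser, an upright metal cylinder with a thin black ring, 30 mm wide, 84 mm high, about 70 g. Origin: centre of its underside; z up.
- blue_bottle: blue round bottle with a white cap, 42 mm wide and 83 mm high, a bystander to be left standing where it is. Origin: centre of its underside; z up.
- green_bottle: green round bottle with a white cap, 42 mm wide and 83 mm high, a bystander to be left standing where it is. Origin: centre of its underside; z up.
There are look-alikes about, which are no part of the job. There is more than one size of the pink_flacon; the one meant has the size given above.

How it is judged:
By the outcome, as a careful person would: the job done as asked, in the order asked, and still so for the second after the job is handed in, with the robot touching nothing.
It also fails if it takes over 122 s, if anything falls off the work surface, if the arm or the gripper's body presses on something with over 40 N, if the wrist force passes 120 N, or if a joint passes its speed limit or range.

## Working session

There is one attempt and no reset: what is moved stays moved. The work goes in short steps, Python scripts to look and compute and a tool call to move; the robot and the scene stay as the last step left them, time stands still between calls to the robot, and variables do not carry over. Pictures are saved under pics/ and viewed, at most 16 in all, crops included, and the job is handed in when it is done.

Besides the shell and the picture viewer there is one more tool, called after "Emit:" by a JSON object that holds its "method" and its "body". drive_tool: Moves the arm, as the interface text tells. Its arguments: {"type":"object","properties":{"commands":{"type":"array","items":{"type":"object","properties":{"hand":{"type":"number"},"translation":{"type":"array","items":{"type":"number"}},"angular":{"type":"array","items":{"type":"number"}}}}},"force":{"type":"number"}},"required":["commands"]}

```bash
mkdir -p pics; python3 - <<'E'
from station import bot
import cv2,numpy as np
o=bot.get_obs(); print({k:np.round(v,3).tolist() for k,v in o.items()})
for c in ["scene","side"]:
    im=bot.read_camera(c); cv2.imwrite(f"pics/{c}0.png",im[:,:,::-1]); m=bot.camera_model(c); print({k:np.round(v,4).tolist() if not isinstance(v,str) else v for k,v in m.items()})
    for n in ["board","marble_plinth","wood_plinth","carton","pink_flacon","amber_flacon","jar","atomiser","blue_bottle","green_bottle"]:
        print(c,n,[(np.round(d["position"]).tolist(),round(d["score"],2)) for d in bot.find_in(c,n)])
E
```

```text
{'t': 0.0, 'q': [-1.215, 0.478, 0.022, 1.556, -0.012, 1.109, -0.083], 'joint_vel': [-0.001, -0.0, 0.001, 0.002, -0.001, -0.0, -0.001], 'joint_torque': [-0.0, -59.644, 1.608, -28.121, 0.012, 0.009, 0.0], 'eef_pos': [0.302, 0.603, 0.218], 'tool_rot': [-0.0, 0.23, 0.973, -0.001], 'contact_force': [-0.162, -0.171, 0.396], 'torque': [-0.012, 0.015, -0.029], 'grasp_force': 0.0, 'gripper_width': 1.003}
{'fx': 389.544, 'fy': 389.544, 'cx': 325.1559, 'cy': 200.9646, 'view': [[0.6853, 0.7282, 0.0088, -0.3402], [-0.4628, 0.4261, 0.7773, 0.1652], [0.5623, -0.5368, 0.629, -1.373], [0.0, 0.0, 0.0, 1.0]]}
scene board [([347.0, 258.0], 0.76)]
scene marble_plinth [([383.0, 225.0], 0.86)]
scene wood_plinth [([302.0, 269.0], 0.85), ([354.0, 161.0], 0.69)]
scene carton [([355.0, 160.0], 0.66), ([205.0, 240.0], 0.38)]
scene pink_flacon [([408.0, 167.0], 0.93), ([450.0, 180.0], 0.69)]
scene amber_flacon [([320.0, 208.0], 0.7), ([382.0, 223.0], 0.55)]
scene jar [([266.0, 241.0], 0.76), ([411.0, 166.0], 0.33)]
scene atomiser [([345.0, 181.0], 0.72)]
scene blue_bottle [([206.0, 287.0], 0.94)]
scene green_bottle [([206.0, 238.0], 0.68), ([409.0, 165.0], 0.2)]
{'fx': 517.616, 'fy': 517.616, 'cx': 324.3128, 'cy': 196.6342, 'view': [[0.9946, -0.1027, -0.0114, -0.4778], [0.0617, 0.5013, 0.8631, -0.0597], [-0.0829, -0.8592, 0.505, -1.4165], [0.0, 0.0, 0.0, 1.0]]}
side board [([383.0, 212.0], 0.7)]
side marble_plinth [([364.0, 181.0], 0.6), ([301.0, 170.0], 0.34)]
side wood_plinth [([373.0, 237.0], 0.8)]
side carton [([276.0, 163.0], 0.61)]
side pink_flacon [([360.0, 133.0], 0.88), ([322.0, 141.0], 0.8), ([288.0, 266.0], 0.46)]
side amber_flacon [([317.0, 195.0], 0.84)]
side jar [([319.0, 237.0], 0.54)]
side atomiser [([304.0, 174.0], 0.57), ([376.0, 237.0], 0.41)]
side blue_bottle [([354.0, 281.0], 0.68), ([305.0, 175.0], 0.49)]
side green_bottle [([287.0, 268.0], 0.92)]
```

```bash
python3 - <<'E'
import cv2
a=cv2.imread("pics/scene0.png")[110:340,150:500]; cv2.imwrite("pics/sc.png",cv2.resize(a,None,fx=2.28,fy=2.28,interpolation=cv2.INTER_CUBIC))
a=cv2.imread("pics/side0.png")[90:330,220:500]; cv2.imwrite("pics/sd.png",cv2.resize(a,None,fx=2.5,fy=2.5,interpolation=cv2.INTER_CUBIC))
E
```

```text
(no output)
```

View pics/sc.png

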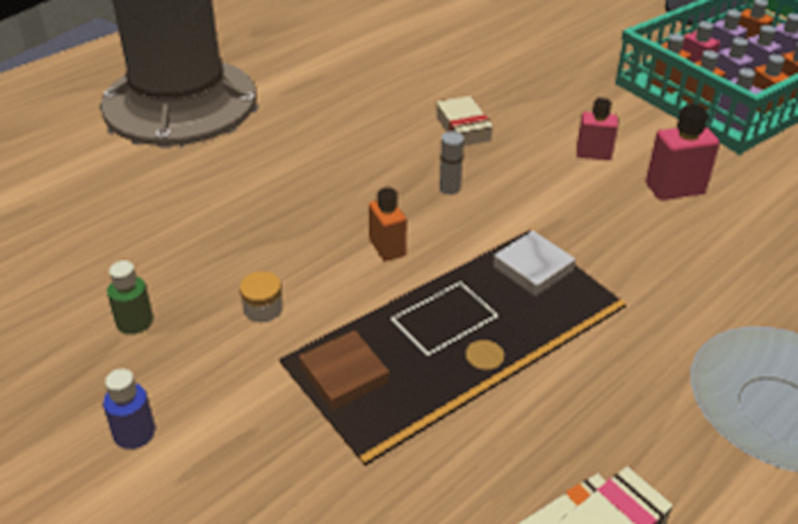

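View pics/sd.png

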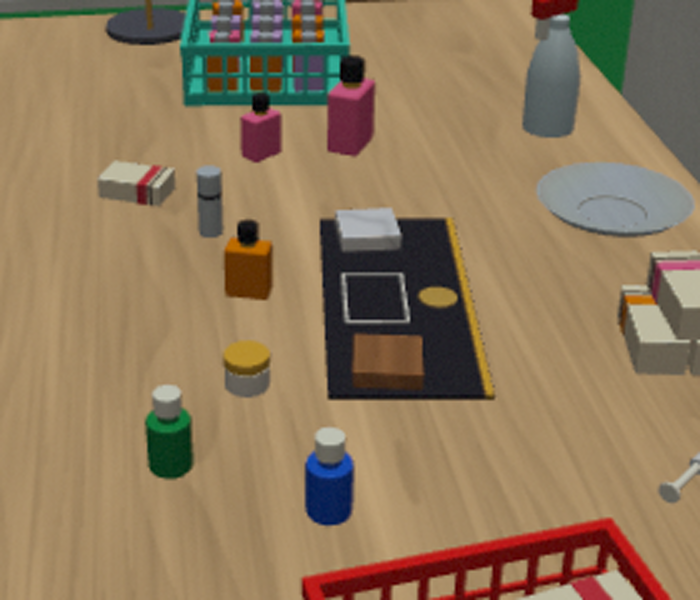

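```bash
cat > h.py <<'E'
from station import bot
import cv2,numpy as np
from scipy.optimize import minimize
def proj(m,P):
    P=np.atleast_2d(P); c=P@m["view"][:3,:3].T+m["view"][:3,3]
    return np.c_[m["cx"]+m["fx"]*c[:,0]/-c[:,2], m["cy"]+m["fy"]*c[:,1]/c[:,2]]
def ray(m,px,z):
    V=m["view"]; R=V[:3,:3]; o=-R.T@V[:3,3]
    d=R.T@np.array([(px[0]-m["cx"])/m["fx"],-(px[1]-m["cy"])/m["fy"],-1]); return o+d*(z-o[2])/d[2]
def box(a,b,z0,z1): return np.array([[x,y,z] for x in(-a/2,a/2) for y in(-b/2,b/2) for z in(z0,z1)])/1e3
def cyl(d,z0,z1):
    t=np.linspace(0,2*np.pi,40); return np.array([[d/2*np.cos(u),d/2*np.sin(u),z] for u in t for z in(z0,z1)])/1e3
fl=[box(50,32,0,62),cyl(24,70,88),cyl(12,60,72)]
S=dict(carton=[box(85,55,0,28)],pink_flacon=fl,amber_flacon=fl,jar=[cyl(46.5,0,39)],atomiser=[cyl(30,0,84)],
 marble_plinth=[box(70,70,0,20)],wood_plinth=[box(70,70,0,20)],board=[np.array([[x,y,z] for x in(-57,107) for y in(-185,185) for z in(0,6)])/1e3],
 blue_bottle=[cyl(42,0,60),cyl(22,60,83)],green_bottle=[cyl(42,0,60),cyl(22,60,83)])
def render(m,parts,p,z0=0,k=4):
    c,s=np.cos(p[2]),np.sin(p[2]); R=np.array([[c,-s,0],[s,c,0],[0,0,1]])
    im=np.zeros((400*k,640*k),np.uint8)
    for q in parts:
        uv=proj(m,q@R.T+[p[0],p[1],z0]); h=cv2.convexHull(((uv+.5)*k).astype(np.int32)); cv2.fillConvexPoly(im,h,255)
    return cv2.resize(im,(640,400),interpolation=cv2.INTER_AREA)/255.
def fit(views,name,p0,z0=0,scale=1):
    """views: [(model,mask)]; returns pose, mean IoU"""
    parts=[q*scale for q in S[name]]
    def f(p):
        e=0
        for m,k in views:
            r=render(m,parts,p,z0); e+=1-np.minimum(r,k).sum()/np.maximum(r,k).sum()
        return e/len(views)
    best=None
    for yaw in ([p0[2]] if len(p0)>2 else ([0,.8,1.57,2.36])):
        st=np.array([p0[0],p0[1],yaw]); sim=np.vstack([st,st+[.012,0,.1],st+[0,.012,.2],st+[-.008,-.008,.4 if len(p0)<3 else -.1]])
        r=minimize(f,st,method="Nelder-Mead",options=dict(initial_simplex=sim,xatol=2e-4,fatol=1e-4,maxiter=150))
        if best is None or r.fun<best.fun: best=r
    return best.x,1-best.fun
def mask(cam,name,near=None):
    L=bot.outline_of(cam,name)
    if near is not None and L:
        L=[d for d in L if np.hypot(*(np.array(d["position"])-near))<25]
    return L[0]["pixels"].astype(float) if L else None
E
python3 - <<'E'
from h import *
N={"carton":((355,160),(276,163)),"pink_flacon":((410,167),(323,141)),"amber_flacon":((320,208),(319,195)),"jar":((265,241),(319,237)),"atomiser":((348,181),(304,174)),"marble_plinth":((383,225),(366,181)),"wood_plinth":((301,270),(375,234)),"blue_bottle":((206,287),(352,281)),"green_bottle":((206,240),(288,263)),"board":((347,250),(383,212))}
bot.read_camera("scene");bot.read_camera("side")
ms=bot.camera_model("scene");md=bot.camera_model("side")
for n,(a,b) in N.items():
    v=[(m,k) for m,k in((ms,mask("scene",n,a)),(md,mask("side",n,b))) if k is not None]
    p0=ray(ms,a,.03)[:2]; pd=ray(md,b,.03)[:2]
    r=fit(v,n,[*p0,0.] if n=="board" else p0, .006 if "plinth" in n else 0) if v else None
    print(n,len(v),p0.round(3),pd.round(3),r and (r[0].round(4),round(r[1],3)))
mw=bot.camera_model("wrist"); V=mw["view"];print(np.round(V,3).tolist(),mw["fx"],"cam at",-V[:3,:3].T@V[:3,3], bot.get_obs()["t"])
E
```

```text
carton 1 [0.358 0.266] [0.352 0.236] (array([0.3486, 0.2741, 2.6901]), np.float64(0.857))
pink_flacon 2 [0.508 0.368] [0.516 0.384] (array([0.5172, 0.363 , 0.595 ]), np.float64(0.896))
amber_flacon 1 [0.462 0.012] [0.468 0.019] (array([0.4672, 0.0074, 2.9672]), np.float64(0.937))
jar 2 [ 0.463 -0.18 ] [ 0.448 -0.186] (array([ 0.4479, -0.171 ,  1.7873]), np.float64(0.927))
atomiser 2 [0.425 0.164] [0.434 0.151] (array([0.4338, 0.1527, 1.5212]), np.float64(0.924))
marble_plinth 2 [0.629 0.089] [0.613 0.084] (array([0.6191, 0.1064, 1.5471]), np.float64(0.923))
wood_plinth 2 [ 0.599 -0.176] [ 0.588 -0.19 ] (array([ 0.5925, -0.1701, -0.2038]), np.float64(0.94))
blue_bottle 2 [ 0.491 -0.366] [ 0.504 -0.362] (array([ 0.5014, -0.3699, -0.0229]), np.float64(0.898))
green_bottle 2 [ 0.358 -0.289] [ 0.368 -0.282] (array([ 0.3657, -0.2903,  2.4101]), np.float64(0.902))
board 2 [ 0.628 -0.049] [ 0.628 -0.091] (array([ 0.6016, -0.0452, -0.1119]), np.float64(0.745))
[[0.447, 0.895, 0.0, -0.674], [-0.856, 0.427, -0.292, 0.039], [-0.261, 0.13, 0.956, -0.379], [0.0, 0.0, 0.0, 1.0]] 317.63838868565836 cam at [0.2351176  0.63608275 0.37417604] 2.2
```

Emit:
{"method": "drive_tool", "body": {"commands": [{"hand": 1,"translation": [47,-330,30],"angular": [0,0,0]},{"hand": 1,"translation": [47,-330,30],"angular": [0,0,0]},{"hand": 1,"translation": [47,-330,30],"angular": [0,0,0]},{"hand": 1,"translation": [47,-330,30],"angular": [0,0,0]},{"hand": 1,"translation": [47,-330,30],"angular": [0,0,0]},{"hand": 1,"translation": [47,-330,30],"angular": [0,0,0]},{"hand": 1,"translation": [47,-330,30],"angular": [0,0,0]},{"hand": 1,"translation": [47,-330,30],"angular": [0,0,0]},{"hand": 1,"translation": [47,-330,30],"angular": [0,0,0]},{"hand": 1,"translation": [47,-330,30],"angular": [0,0,0]}], "force": 40}}

```text
t: 3.45
eef_pos: [0.3487, 0.2746, 0.2489]
tool_rot: [-0.0, 0.229, 0.973, -0.0]
contact_force: [0.3, 0.3, 1.4]
gripper_width: 0.997
grasp_force: 0.0
```

```bash
cat > look.py <<'E'
import sys
from h import *
from scipy.spatial.transform import Rotation as Ro
def state():
    o=bot.get_obs(); w,x,y,z=o["tool_rot"]; R=Ro.from_quat([x,y,z,w]).as_matrix()
    print("t",round(o["t"],2),"tcp",np.round(o["eef_pos"]*1000 if hasattr(o["eef_pos"],'shape') else np.array(o["eef_pos"])*1000,1),"closeyaw",round(np.degrees(np.arctan2(R[1,1],R[0,1])),2),"zdown",R[:,2].round(3),"w",round(o["gripper_width"],3),"F",np.round(o["contact_force"],1),"q7",round(o["q"][6],2))
    return o
def wrist(tag,items):
    """items: [(name,(x,y),z0)]"""
    state(); m=bot.camera_model("wrist"); im=bot.read_camera("wrist"); cv2.imwrite(f"pics/{tag}.png",im[:,:,::-1])
    for n,p,z0 in items:
        c=proj(m,[p[0],p[1],z0+.02])[0]
        L=bot.outline_of("wrist",n)
        print(n,"expect px",c.round(),[(np.round(d["position"]).tolist(),round(d["score"],2)) for d in L])
        L=[d for d in L if np.hypot(*(np.array(d["position"])-c))<90]
        if not L: continue
        x,s=fit([(m,L[0]["pixels"].astype(float))],n,p,z0)
        print("   fit mm",(x[:2]*1000).round(1),"yaw deg",round(np.degrees(x[2])%180,1),"IoU",round(s,3))
E
python3 -c "
from look import *
wrist('w1',[('carton',(.349,.274),0),('atomiser',(.434,.153),0),('pink_flacon',(.517,.363),0)])"
```

```text
t 3.45 tcp [348.7 274.6 248.9] closeyaw 63.52 zdown [-0. -0. -1.] w 0.997 F [0.3 0.3 1.4] q7 0.31
carton expect px [324. 168.] [([318.0, 167.0], 0.95)]
   fit mm [346.2 269. ] yaw deg 155.7 IoU 0.974
atomiser expect px [271. 264.] [([271.0, 276.0], 0.93)]
   fit mm [434.1 151.6] yaw deg 52.5 IoU 0.942
pink_flacon expect px [440. 251.] [([503.0, 313.0], 0.87)]
   fit mm [517. 363.] yaw deg 0.0 IoU 0.0
```

View pics/w1.png

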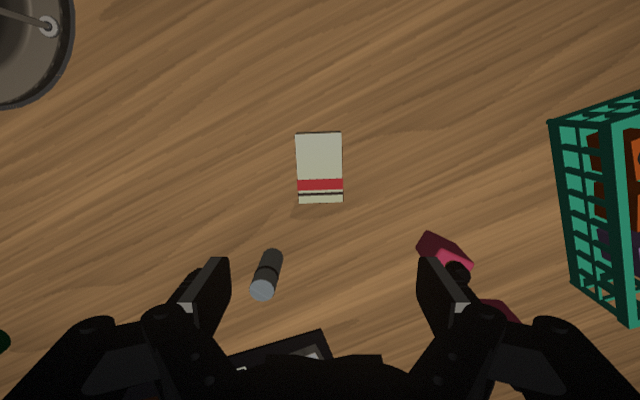

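Emit:
{"method": "drive_tool", "body": {"commands": [{"hand": 1,"translation": [260,-305,100],"angular": [0,0,0.367]},{"hand": 1,"translation": [260,-305,100],"angular": [0,0,0.367]},{"hand": 1,"translation": [260,-305,100],"angular": [0,0,0.367]},{"hand": 1,"translation": [260,-305,100],"angular": [0,0,0.367]},{"hand": 1,"translation": [260,-305,100],"angular": [0,0,0.367]},{"hand": 1,"translation": [260,-305,100],"angular": [0,0,0.367]},{"hand": 1,"translation": [260,-305,100],"angular": [0,0,0.367]},{"hand": 1,"translation": [260,-305,100],"angular": [0,0,0.367]},{"hand": 1,"translation": [260,-305,100],"angular": [0,0,0.367]},{"hand": 1,"translation": [260,-305,100],"angular": [0,0,0.367]}]}}

```text
t: 4.9
eef_pos: [0.6083, -0.0296, 0.3488]
tool_rot: [-0.001, 0.047, 0.999, 0.0]
contact_force: [0.4, 1.9, -0.0]
gripper_width: 1.001
grasp_force: 0.0
```

```bash
python3 -c "
from look import *
wrist('w2',[('marble_plinth',(.619,.106),.006),('wood_plinth',(.5925,-.17),.006),('amber_flacon',(.467,.007),0),('jar',(.448,-.171),0),('atomiser',(.434,.152),0)])
m=bot.camera_model('wrist'); np.savez('w2.npz',**{k:np.array(v) for k,v in m.items()})"
```

```text
t 4.9 tcp [608.3 -29.6 348.8] closeyaw 84.59 zdown [-0.001  0.001 -1.   ] w 1.001 F [ 0.4  1.9 -0. ] q7 1.55
marble_plinth expect px [414. 155.] [([414.0, 156.0], 0.72)]
   fit mm [619.1 105.8] yaw deg 178.1 IoU 0.966
wood_plinth expect px [230. 154.] [([229.0, 154.0], 0.56), ([115.0, 2.0], 0.48), ([338.0, 50.0], 0.25)]
   fit mm [ 591.7 -170.9] yaw deg 169.5 IoU 0.948
amber_flacon expect px [340.  52.] [([339.0, 52.0], 0.85)]
   fit mm [467.4   4.9] yaw deg 162.3 IoU 0.904
jar expect px [212.  51.] [([209.0, 49.0], 0.82)]
   fit mm [ 448.2 -173.9] yaw deg 95.8 IoU 0.903
atomiser expect px [445.  15.] [([453.0, 13.0], 0.86), ([322.0, 171.0], 0.29)]
   fit mm [432.8 152. ] yaw deg 97.3 IoU 0.962
```

View pics/w2.png

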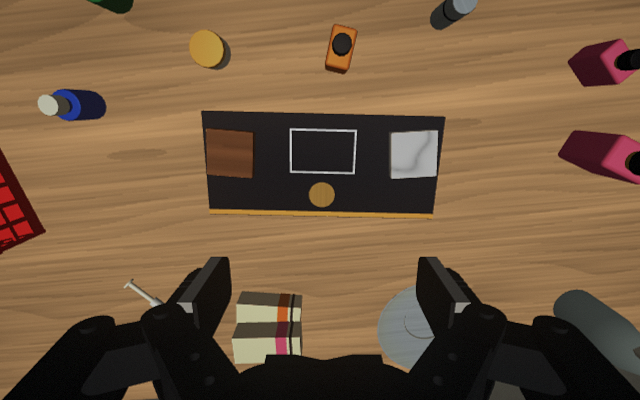

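```bash
python3 - <<'E'
from h import *
m=dict(np.load("w2.npz")); im=cv2.imread("pics/w2.png")
hsv=cv2.cvtColor(im,cv2.COLOR_BGR2HSV)
w=np.zeros((400,640),np.uint8); w[122:180,280:365]=(im[122:180,280:365].min(2)>90)
pts=np.argwhere(w)[:,::-1]; W=np.array([ray(m,p,.006)[:2] for p in pts])*1000
r=cv2.minAreaRect(W.astype(np.float32)); print("outline",r)
b=np.zeros((400,640),bool); b[178:210,300:345]=hsv[178:210,300:345,1]>90
b[:,:]&=(hsv[:,:,2]>80); p=np.argwhere(b)[:,::-1]; B=np.array([ray(m,q,.006)[:2] for q in p])*1000; print("brass",len(p),B.mean(0),np.ptp(B,0))
d=((im.max(2)<75)).astype(np.uint8); d[:100]=0;d[222:]=0;d[:,:195]=0;d[:,452:]=0
g=((hsv[:,:,1]>130)&(hsv[:,:,2]>90)).astype(np.uint8)
g[:207]=0; g[219:]=0; g[:,:205]=0; g[:,440:]=0
P=np.argwhere(d|g)[:,::-1]; h=cv2.convexHull(P.astype(np.int32)); q=cv2.approxPolyDP(h,6,True)[:,0]; print(q.tolist()); print((np.array([ray(m,x,.006)[:2] for x in q])*1000).round(1).tolist())
E
```

```text
outline ((604.27685546875, -32.70709991455078), (104.26959991455078, 70.30574035644531), 83.21434020996094)
brass 521 [673.87116592 -40.82460491] [41.50233982 41.56163858]
[[444, 117], [432, 218], [209, 213], [202, 111]]
[[570.4, 156.2], [732.4, 138.8], [688.2, -229.5], [526.8, -207.5]]
```

Emit:
{"method": "drive_tool", "body": {"commands": [{"hand": 1,"translation": [-263,238,-200],"angular": [0,0,-0.33]},{"hand": 1,"translation": [-263,238,-200],"angular": [0,0,-0.33]},{"hand": 1,"translation": [-263,238,-200],"angular": [0,0,-0.33]},{"hand": 1,"translation": [-263,238,-200],"angular": [0,0,-0.33]},{"hand": 1,"translation": [-263,238,-200],"angular": [0,0,-0.33]},{"hand": 1,"translation": [-263,238,-200],"angular": [0,0,-0.33]},{"hand": 1,"translation": [-263,238,-200],"angular": [0,0,-0.33]},{"hand": 1,"translation": [-263,238,-200],"angular": [0,0,-0.33]},{"hand": 1,"translation": [-263,238,-200],"angular": [0,0,-0.33]},{"hand": 1,"translation": [-263,238,-200],"angular": [0,0,-0.33]}]}}

```text
t: 6.45
eef_pos: [0.3472, 0.2063, 0.1499]
tool_rot: [0.001, 0.213, 0.977, 0.001]
contact_force: [-0.0, -1.0, 0.7]
gripper_width: 1.002
grasp_force: 0.0
```

```bash
python3 -c "
from look import *
wrist('w3',[('carton',(.346,.269),0),('atomiser',(.434,.152),0)])"
```

```text
t 6.45 tcp [347.2 206.3 149.9] closeyaw 65.43 zdown [ 0.001  0.001 -1.   ] w 1.002 F [-0.  -1.   0.7] q7 0.5
carton expect px [387. 159.] [([385.0, 156.0], 0.61)]
   fit mm [346.2 269.2] yaw deg 155.6 IoU 0.978
atomiser expect px [311. 284.] [([313.0, 308.0], 0.79)]
   fit mm [433.5 151.8] yaw deg 50.6 IoU 0.96
```

Emit:
{"method": "drive_tool", "body": {"commands": [{"hand": 1,"translation": [0,62,0],"angular": [0,0,0.003]},{"hand": 1,"translation": [0,62,-30],"angular": [0,0,0.003]},{"hand": 1,"translation": [0,62,-60],"angular": [0,0,0.003]},{"hand": 1,"translation": [0,62,-90],"angular": [0,0,0.003]},{"hand": 1,"translation": [0,62,-115],"angular": [0,0,0.003]},{"hand": 1,"translation": [0,62,-131],"angular": [0,0,0.003]},{"hand": 1,"translation": [0,62,-131],"angular": [0,0,0.003]},{"hand": 0.5,"translation": [0,62,-131],"angular": [0,0,0.003]},{"hand": 0.5,"translation": [0,62,-131],"angular": [0,0,0.003]},{"hand": 0.5,"translation": [0,62,-131],"angular": [0,0,0.003]},{"hand": 0.5,"translation": [0,62,-131],"angular": [0,0,0.003]},{"hand": 0.5,"translation": [0,62,-131],"angular": [0,0,0.003]}]}}

```text
t: 8.1
eef_pos: [0.346, 0.2688, 0.0183]
tool_rot: [0.0, 0.21, 0.978, 0.0]
contact_force: [-0.0, -0.9, -0.0]
gripper_width: 0.498
grasp_force: 0.0
```

```bash
python3 -c "
from look import *
state()
cv2.imwrite('pics/s4.png',cv2.resize(bot.read_camera('side')[100:250,200:400,::-1],None,fx=3,fy=3))"
```

```text
t 8.1 tcp [346.  268.8  18.3] closeyaw 65.73 zdown [ 0.  0. -1.] w 0.498 F [-0.  -0.9 -0. ] q7 0.49
```

View pics/s4.png

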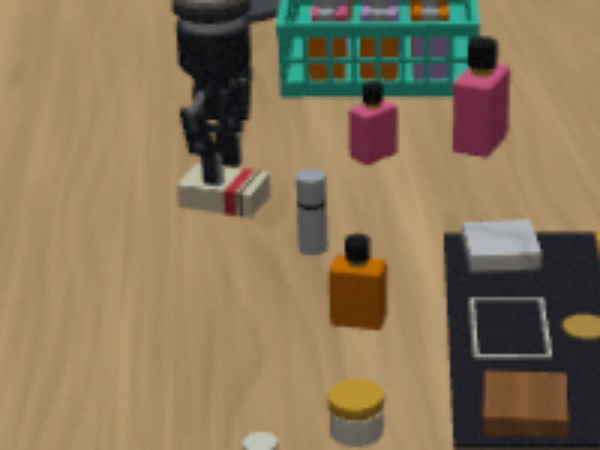

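```bash
python3 - <<'E'
from look import *
im=bot.read_camera('wrist'); cv2.imwrite('pics/w5.png',im[:,:,::-1])
m=bot.camera_model('side')
for z in (0,.018,.028,.04): print(z,((proj(m,[.346,.269,z])[0]-[200,100])*3).round())
E
```

```text
0 [224. 201.]
0.018 [223. 186.]
0.028 [222. 177.]
0.04 [221. 167.]
```

View pics/w5.png

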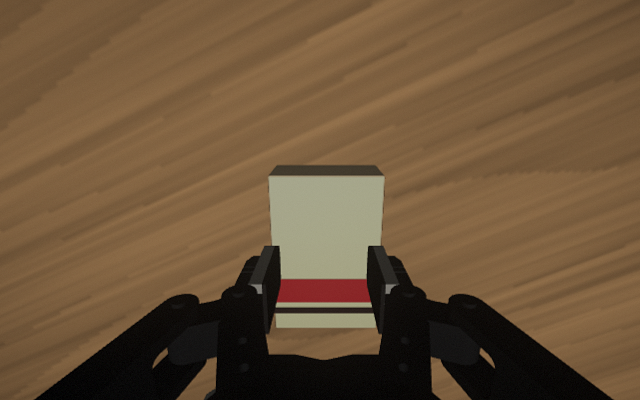

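Emit:
{"method": "drive_tool", "body": {"commands": [{"hand": 1,"translation": [0,0,0],"angular": [0,0,0]},{"hand": 1,"translation": [0,0,0],"angular": [0,0,0]},{"hand": 1,"translation": [0,0,0],"angular": [0,0,0]},{"hand": 1,"translation": [0,0,0],"angular": [0,0,0]},{"hand": 1,"translation": [0,0,-4],"angular": [0,0,0]},{"hand": 1,"translation": [0,0,-8],"angular": [0,0,0]},{"hand": 1,"translation": [0,0,-8],"angular": [0,0,0]}]}}

```text
t: 9.07
eef_pos: [0.3457, 0.2685, 0.0098]
tool_rot: [-0.0, 0.21, 0.978, -0.0]
contact_force: [0.2, 0.4, 0.3]
gripper_width: 0.996
grasp_force: 0.0
```

Emit:
{"method": "drive_tool", "body": {"commands": [{"hand": 1,"translation": [0,0,-4],"angular": [0,0,0]},{"hand": 1,"translation": [0,0,-8],"angular": [0,0,0]},{"hand": 0.75,"translation": [0,0,-8],"angular": [0,0,0]},{"hand": 0.75,"translation": [0,0,-8],"angular": [0,0,0]},{"hand": 0.75,"translation": [0,0,-8],"angular": [0,0,0]}]}}

```text
t: 9.7
eef_pos: [0.346, 0.2688, 0.0023]
tool_rot: [0.0, 0.21, 0.978, 0.0]
contact_force: [0.1, 0.0, -0.5]
gripper_width: 0.75
grasp_force: 0.0
```

```bash
python3 -c "
from look import *
state()
im=bot.read_camera('wrist')[130:400,150:500,::-1]
a=cv2.resize(im,None,fx=2,fy=2)[:, :]
s=cv2.resize(bot.read_camera('side')[130:185,240:320,::-1],None,fx=5,fy=5)
a[:275,:400]=s; cv2.imwrite('pics/w6.png',a)"
```

```text
t 9.7 tcp [346.  268.8   2.3] closeyaw 65.72 zdown [ 0.  0. -1.] w 0.75 F [ 0.1  0.  -0.5] q7 0.5
```

View pics/w6.png

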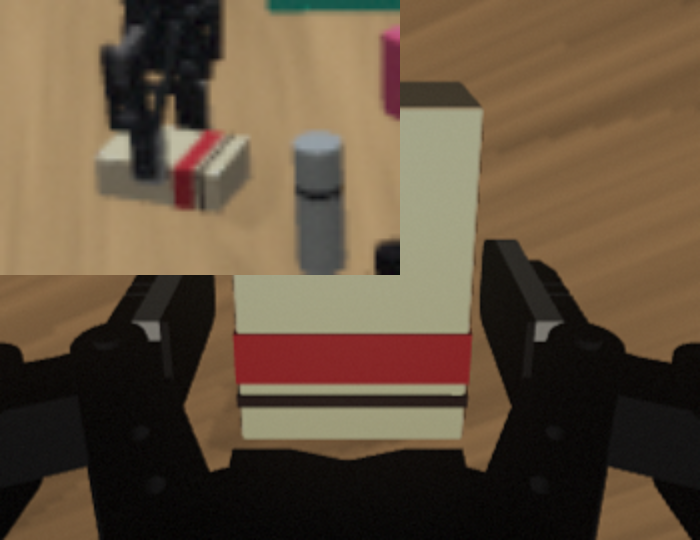

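Emit:
{"method": "drive_tool", "body": {"commands": [{"hand": 0.75,"translation": [0,0,-5],"angular": [0,0,0]},{"hand": 0.5,"translation": [0,0,-5],"angular": [0,0,0]},{"hand": 0.5,"translation": [0,0,-5],"angular": [0,0,0]},{"hand": 0.5,"translation": [0,0,-5],"angular": [0,0,0]},{"hand": 0.5,"translation": [0,0,-5],"angular": [0,0,0]}], "force": 40}}

```text
t: 10.42
eef_pos: [0.3459, 0.2687, -0.0029]
tool_rot: [-0.0, 0.21, 0.978, -0.0]
contact_force: [0.1, -0.3, -1.0]
gripper_width: 0.631
grasp_force: 42.3
```

Emit:
{"method": "drive_tool", "body": {"commands": [{"hand": 0.5,"translation": [0,0,50],"angular": [0,0,0]},{"hand": 0.5,"translation": [0,0,110],"angular": [0,0,0]},{"hand": 0.5,"translation": [30,-36,130],"angular": [0,0,-0.15]},{"hand": 0.5,"translation": [62,-72,130],"angular": [0,0,-0.3]},{"hand": 0.5,"translation": [94,-110,130],"angular": [0,0,-0.46]},{"hand": 0.5,"translation": [126,-147,130],"angular": [0,0,-0.62]},{"hand": 0.5,"translation": [158,-185,130],"angular": [0,0,-0.78]},{"hand": 0.5,"translation": [190,-222,130],"angular": [0,0,-0.94]},{"hand": 0.5,"translation": [222,-260,130],"angular": [0,0,-1.1]},{"hand": 0.5,"translation": [258,-302,130],"angular": [0,0,-1.264]},{"hand": 0.5,"translation": [258,-302,130],"angular": [0,0,-1.264]},{"hand": 0.5,"translation": [258,-302,130],"angular": [0,0,-1.264]}]}}

```text
t: 11.92
eef_pos: [0.6032, -0.0329, 0.1266]
tool_rot: [-0.001, 0.747, 0.665, -0.0]
contact_force: [-0.4, 0.7, -0.7]
gripper_width: 0.634
grasp_force: 43.6
```

Emit:
{"method": "drive_tool", "body": {"commands": [{"hand": 0.5,"translation": [0,0,-60],"angular": [0,0,0]},{"hand": 0.5,"translation": [0,0,-60],"angular": [0,0,0]},{"hand": 0.5,"translation": [0,0,-60],"angular": [0,0,0]}]}}

```text
t: 12.3
eef_pos: [0.6042, -0.0326, 0.0684]
tool_rot: [0.0, 0.747, 0.665, 0.0]
contact_force: [1.1, -0.4, -0.6]
gripper_width: 0.635
grasp_force: 43.6
```

```bash
python3 -c "
from look import *
wrist('w7',[('carton',(.604,-.033),.07),('marble_plinth',(.619,.106),.006),('wood_plinth',(.592,-.171),.006)])
m=bot.camera_model('wrist'); np.savez('w7.npz',**{k:np.array(v) for k,v in m.items()})"
```

```text
t 12.3 tcp [604.2 -32.6  68.4] closeyaw -6.63 zdown [ 0.001  0.    -1.   ] w 0.635 F [ 1.1 -0.4 -0.6] q7 0.21
carton expect px [323. 269.] [([324.0, 262.0], 0.83)]
   fit mm [604.  -33.7] yaw deg 83.4 IoU 0.979
marble_plinth expect px [321. -25.] [([319.0, 26.0], 0.87)]
   fit mm [619.1 106.3] yaw deg 177.7 IoU 0.983
wood_plinth expect px [328. 386.] []
```

View pics/w7.png

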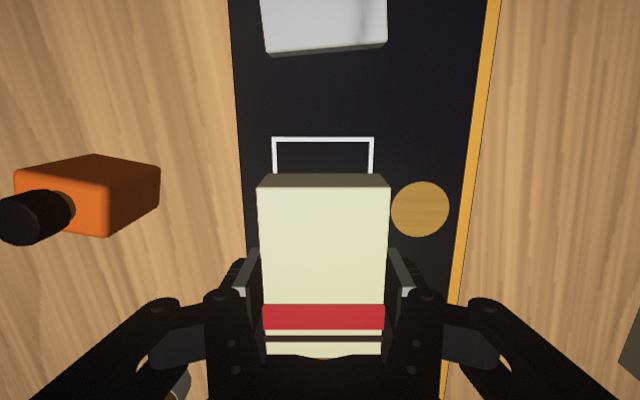

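```bash
python3 - <<'E'
from h import *
m=dict(np.load("w7.npz")); im=cv2.imread("pics/w7.png")
w=im.min(2)>110; w[:130]=0; w[172:]=0; w[:,:262]=0; w[:,385:]=0
P=np.argwhere(w)[:,::-1]; W=np.array([ray(m,p,.006)[:2] for p in P])*1e3
R=np.radians(-6.7); ex=np.array([np.cos(R),np.sin(R)]); ey=np.array([-ex[1],ex[0]])
c=np.array([604.3,-32.7]); l=np.c_[(W-c)@ex,(W-c)@ey]; print("x edges",np.percentile(l[:,0],[1,99]),"far y edge",np.percentile(l[:,1],98))
t=P[(P[:,1]<146)&(P[:,0]>280)&(P[:,0]<366)]; T=np.array([ray(m,p,.006)[:2] for p in t])*1e3; k=np.polyfit(T[:,0],T[:,1],1); print("outline x dir deg",np.degrees(np.arctan(k[0])))
b=cv2.cvtColor(im,cv2.COLOR_BGR2HSV)[:,:,1]>90; b[:175]=0;b[245:]=0;b[:,:392]=0;b[:,:440]&=True;b[:,452:]=0
P=np.argwhere(b)[:,::-1]; hull=cv2.convexHull(np.array([ray(m,p,.006)[:2]*1e3 for p in P]).astype(np.float32)); print("brass",cv2.minEnclosingCircle(hull))
E
```

```text
x edges [-34.60193599  34.8674452 ] far y edge 52.011643375072836
outline x dir deg -6.645624983214963
brass ((674.5115966796875, -40.66916275024414), 21.671140670776367)
```

Emit:
{"method": "drive_tool", "body": {"commands": [{"hand": 0.5,"translation": [0,1,-30],"angular": [0,0,0]},{"hand": 0.5,"translation": [0,1,-50],"angular": [0,0,0]},{"hand": 0.5,"translation": [0,1,-60],"angular": [0,0,0]},{"hand": 0.5,"translation": [0,1,-64],"angular": [0,0,0]},{"hand": 0.5,"translation": [0,1,-64],"angular": [0,0,0]},{"hand": 0.5,"translation": [0,1,-64],"angular": [0,0,0]},{"hand": 0.8,"translation": [0,1,-64],"angular": [0,0,0]},{"hand": 0.8,"translation": [0,1,-64],"angular": [0,0,0]},{"hand": 0.9,"translation": [0,1,-64],"angular": [0,0,0]},{"hand": 0.9,"translation": [0,1,-30],"angular": [0,0,0]},{"hand": 1,"translation": [0,1,20],"angular": [0,0,0]},{"hand": 1,"translation": [0,1,80],"angular": [0,0,0]}]}}

```text
t: 14.0
eef_pos: [0.6032, -0.0322, 0.148]
tool_rot: [-0.001, 0.747, 0.665, -0.001]
contact_force: [0.1, -0.2, 1.0]
gripper_width: 1.001
grasp_force: 0.0
```

Emit:
{"method": "drive_tool", "body": {"commands": [{"hand": 1,"translation": [-156,-140,73],"angular": [0,0,0]},{"hand": 1,"translation": [-156,-140,73],"angular": [0,0,0]},{"hand": 1,"translation": [-156,-140,73],"angular": [0,0,0]},{"hand": 1,"translation": [-156,-140,73],"angular": [0,0,0]},{"hand": 1,"translation": [-156,-140,73],"angular": [0,0,0]},{"hand": 1,"translation": [-156,-140,73],"angular": [0,0,0]}]}}

```text
t: 14.75
eef_pos: [0.4485, -0.1716, 0.2202]
tool_rot: [0.0, 0.747, 0.665, 0.0]
contact_force: [0.7, 1.2, -0.1]
gripper_width: 1.001
grasp_force: 0.0
```

```bash
python3 -c "
from look import *
wrist('w8',[('jar',(.448,-.172),0),('carton',(.604,-.033),.006),('wood_plinth',(.592,-.171),.006),('amber_flacon',(.467,.005),0)])"
```

```text
t 14.75 tcp [ 448.5 -171.6  220.2] closeyaw -6.66 zdown [ 0.001  0.    -1.   ] w 1.001 F [ 0.7  1.2 -0.1] q7 0.29
jar expect px [323. 172.] [([320.0, 174.0], 0.92)]
   fit mm [ 447.9 -173.2] yaw deg 4.9 IoU 0.964
carton expect px [465.  16.] [([462.0, 31.0], 0.92)]
   fit mm [604.5 -32.7] yaw deg 83.4 IoU 0.98
wood_plinth expect px [452. 158.] [([448.0, 156.0], 0.56)]
   fit mm [ 590.9 -171.1] yaw deg 79.5 IoU 0.967
amber_flacon expect px [321.  -7.] [([320.0, 11.0], 0.84)]
   fit mm [467.1   5.8] yaw deg 161.5 IoU 0.961
```

View pics/w8.png

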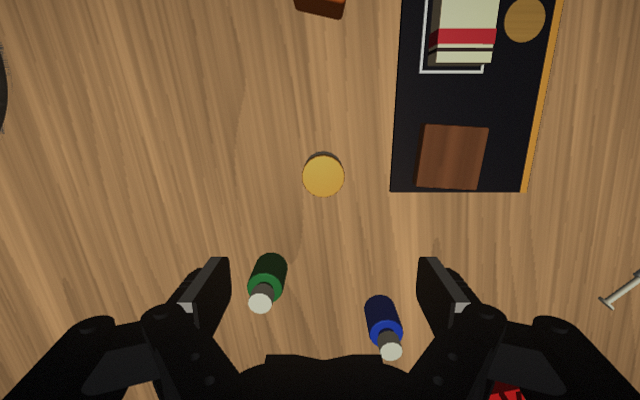

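Emit:
{"method": "drive_tool", "body": {"commands": [{"hand": 1,"translation": [0,-1,-60],"angular": [0,0,0]},{"hand": 1,"translation": [0,-1,-120],"angular": [0,0,0]},{"hand": 1,"translation": [0,-1,-170],"angular": [0,0,0]},{"hand": 1,"translation": [0,-1,-205],"angular": [0,0,0]},{"hand": 1,"translation": [0,-1,-218],"angular": [0,0,0]},{"hand": 1,"translation": [0,-1,-218],"angular": [0,0,0]},{"hand": 0.4,"translation": [0,-1,-218],"angular": [0,0,0]},{"hand": 0.4,"translation": [0,-1,-218],"angular": [0,0,0]},{"hand": 0.4,"translation": [0,-1,-218],"angular": [0,0,0]},{"hand": 0.4,"translation": [0,-1,-218],"angular": [0,0,0]},{"hand": 0.4,"translation": [0,-1,-218],"angular": [0,0,0]}], "force": 35}}

```text
t: 16.38
eef_pos: [0.4489, -0.1733, 0.0035]
tool_rot: [0.001, 0.747, 0.665, 0.001]
contact_force: [-1.0, 0.8, 8.1]
gripper_width: 0.531
grasp_force: 34.5
```

Emit:
{"method": "drive_tool", "body": {"commands": [{"hand": 0.4,"translation": [0,0,50],"angular": [0,0,0]},{"hand": 0.4,"translation": [0,0,100],"angular": [0,0,0]},{"hand": 0.4,"translation": [40,35,120],"angular": [0,0,0]},{"hand": 0.4,"translation": [80,70,120],"angular": [0,0,0]},{"hand": 0.4,"translation": [120,105,120],"angular": [0,0,0]},{"hand": 0.4,"translation": [157,140,120],"angular": [0,0,0]},{"hand": 0.4,"translation": [157,140,90],"angular": [0,0,0]},{"hand": 0.4,"translation": [157,140,70],"angular": [0,0,0]},{"hand": 0.4,"translation": [157,140,70],"angular": [0,0,0]},{"hand": 0.4,"translation": [157,140,70],"angular": [0,0,0]}]}}

```text
t: 17.62
eef_pos: [0.6051, -0.0343, 0.0731]
tool_rot: [0.0, 0.748, 0.664, 0.0]
contact_force: [0.1, 0.6, -0.9]
gripper_width: 0.534
grasp_force: 37.0
```

```bash
python3 -c "
from look import *
wrist('w9',[('jar',(.6045,-.033),.070),('carton',(.6045,-.033),.006)])"
```

```text
t 17.62 tcp [605.1 -34.3  73.1] closeyaw -6.79 zdown [ 0.001 -0.    -1.   ] w 0.534 F [ 0.1  0.6 -0.9] q7 0.25
jar expect px [322. 261.] [([321.0, 269.0], 0.61), ([387.0, 121.0], 0.5), ([322.0, 186.0], 0.35)]
   fit mm [604.9 -33.7] yaw deg 1.8 IoU 0.945
carton expect px [322. 216.] [([320.0, 183.0], 0.6)]
   fit mm [603.9 -32.6] yaw deg 82.4 IoU 0.517
```

View pics/w9.png

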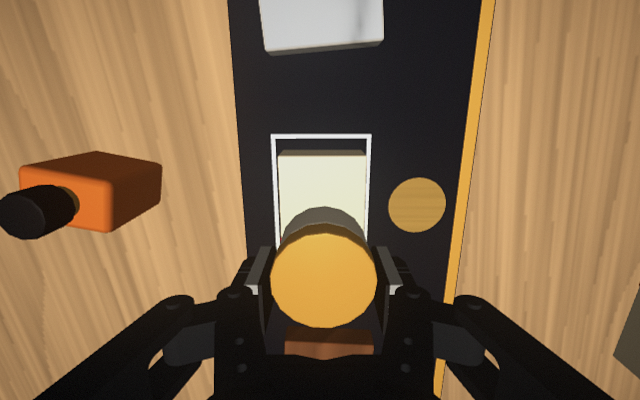

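Emit:
{"method": "drive_tool", "body": {"commands": [{"hand": 0.4,"translation": [0,1,-20],"angular": [0,0,0]},{"hand": 0.4,"translation": [0,1,-31],"angular": [0,0,0]},{"hand": 0.4,"translation": [0,1,-35.5],"angular": [0,0,0]},{"hand": 0.4,"translation": [0,1,-36],"angular": [0,0,0]},{"hand": 0.4,"translation": [0,1,-36],"angular": [0,0,0]},{"hand": 0.6,"translation": [0,1,-36],"angular": [0,0,0]},{"hand": 0.7,"translation": [0,1,-36],"angular": [0,0,0]},{"hand": 0.9,"translation": [0,1,-36],"angular": [0,0,0]},{"hand": 0.9,"translation": [0,1,-36],"angular": [0,0,0]},{"hand": 0.9,"translation": [0,1,10],"angular": [0,0,0]},{"hand": 1,"translation": [0,1,70],"angular": [0,0,0]},{"hand": 1,"translation": [0,1,130],"angular": [0,0,0]}]}}

```text
t: 19.27
eef_pos: [0.6046, -0.0323, 0.2037]
tool_rot: [-0.0, 0.747, 0.664, -0.0]
contact_force: [1.7, 0.5, 0.1]
gripper_width: 1.004
grasp_force: 0.0
```

Emit:
{"method": "drive_tool", "body": {"commands": [{"hand": 1,"translation": [-88,395,48],"angular": [0,0,-0.86]},{"hand": 1,"translation": [-88,395,48],"angular": [0,0,-0.86]},{"hand": 1,"translation": [-88,395,48],"angular": [0,0,-0.86]},{"hand": 1,"translation": [-88,395,48],"angular": [0,0,-0.86]},{"hand": 1,"translation": [-88,395,48],"angular": [0,0,-0.86]},{"hand": 1,"translation": [-88,395,48],"angular": [0,0,-0.86]},{"hand": 1,"translation": [-88,395,48],"angular": [0,0,-0.86]},{"hand": 1,"translation": [-88,395,48],"angular": [0,0,-0.86]},{"hand": 1,"translation": [-88,395,48],"angular": [0,0,-0.86]},{"hand": 1,"translation": [-88,395,48],"angular": [0,0,-0.86]}]}}

```text
t: 20.52
eef_pos: [0.5176, 0.3608, 0.2503]
tool_rot: [0.0, 0.957, 0.291, -0.0]
contact_force: [-0.5, 0.5, -0.1]
gripper_width: 0.999
grasp_force: 0.0
```

```bash
python3 -c "
from look import *
wrist('w10',[('pink_flacon',(.517,.363),0)])
m=bot.camera_model('wrist')
L=bot.outline_of('wrist','pink_flacon')
for d in L:
    p=ray(m,d['position'],.04)[:2]
    for sc in (1,1.25,1.35,1.5): print(p,sc,fit([(m,d['pixels'].astype(float))],'pink_flacon',p,0,sc))
"
```

```text
t 20.52 tcp [517.6 360.8 250.3] closeyaw -56.14 zdown [-0. -0. -1.] w 0.999 F [-0.5  0.5 -0.1] q7 -1.29
pink_flacon expect px [321. 166.] [([381.0, 60.0], 0.8)]
[0.64970108 0.37616261] 1 (array([0.65896092, 0.38223969, 1.20205003]), np.float64(0.49437535242026753))
[0.64970108 0.37616261] 1.25 (array([0.64834897, 0.37862091, 1.06631426]), np.float64(0.7894151189351833))
[0.64970108 0.37616261] 1.35 (array([0.6434444 , 0.37617309, 1.05445667]), np.float64(0.9233645851930845))
[0.64970108 0.37616261] 1.5 (array([0.63941925, 0.37658525, 1.01349862]), np.float64(0.8525442934724723))
```

View pics/w10.png

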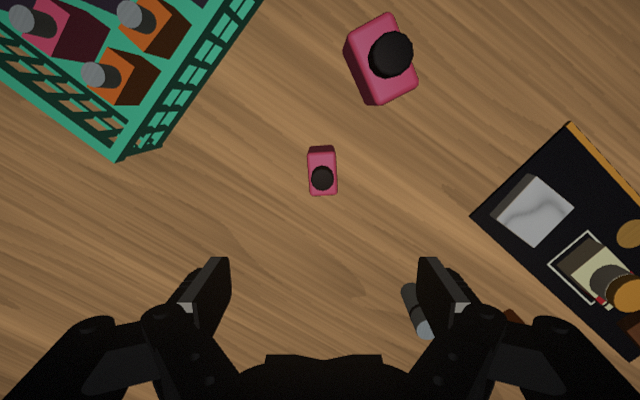

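```bash
python3 - <<'E'
from look import *
m=bot.camera_model('wrist'); im=cv2.imread('pics/w10.png'); hsv=cv2.cvtColor(im,cv2.COLOR_BGR2HSV)
k=np.zeros((400,640)); r=(slice(138,202),slice(300,345))
k[r]=((hsv[...,0]>155)|(im.max(2)<55))[r]&((hsv[...,1]>120)|(im.max(2)<55))[r]
k=cv2.morphologyEx(k,cv2.MORPH_CLOSE,np.ones((3,3)))
print(k.sum())
for sc in (.8,.85,.9,.95,1,1.05,1.1): print(sc,fit([(m,k)],'pink_flacon',(.517,.363),0,sc))
E
```

```text
1344.0
0.8 (array([0.51607676, 0.36250166, 0.82712959]), np.float64(0.7012165974910226))
0.85 (array([0.51490606, 0.36217596, 0.69468601]), np.float64(0.7889855529104233))
0.9 (array([0.51608481, 0.361668  , 0.66358363]), np.float64(0.8908226371061844))
0.95 (array([0.51633128, 0.36192148, 3.80637195]), np.float64(0.9642213634840199))
1 (array([0.51732979, 0.36276543, 0.65529045]), np.float64(0.8976827150501726))
1.05 (array([0.51764221, 0.36318406, 0.71419698]), np.float64(0.8071084643870078))
1.1 (array([0.51859015, 0.3633965 , 0.74371969]), np.float64(0.725317982688197))
```

Emit:
{"method": "drive_tool", "body": {"commands": [{"hand": 1,"translation": [0,-1,-60],"angular": [0,0,0.064]},{"hand": 1,"translation": [0,-1,-110],"angular": [0,0,0.064]},{"hand": 1,"translation": [0,-1,-160],"angular": [0,0,0.064]},{"hand": 1,"translation": [0,-1,-200],"angular": [0,0,0.064]},{"hand": 1,"translation": [0,-1,-217],"angular": [0,0,0.064]},{"hand": 1,"translation": [0,-1,-217],"angular": [0,0,0.064]},{"hand": 0.2,"translation": [0,-1,-217],"angular": [0,0,0.064]},{"hand": 0.2,"translation": [0,-1,-217],"angular": [0,0,0.064]},{"hand": 0.2,"translation": [0,-1,-217],"angular": [0,0,0.064]},{"hand": 0.2,"translation": [0,-1,-217],"angular": [0,0,0.064]},{"hand": 0.2,"translation": [0,-1,-217],"angular": [0,0,0.064]}], "force": 40}}

```text
t: 22.05
eef_pos: [0.5175, 0.3624, 0.0343]
tool_rot: [-0.001, 0.946, 0.323, 0.001]
contact_force: [-1.5, 0.3, 6.2]
gripper_width: 0.361
grasp_force: 40.8
```

Emit:
{"method": "drive_tool", "body": {"commands": [{"hand": 0.2,"translation": [0,0,50],"angular": [0,0,0]},{"hand": 0.2,"translation": [0,0,100],"angular": [0,0,0]},{"hand": 0.2,"translation": [17,-43,100],"angular": [0,0,0.15]},{"hand": 0.2,"translation": [34,-86,100],"angular": [0,0,0.3]},{"hand": 0.2,"translation": [51,-128,100],"angular": [0,0,0.44]},{"hand": 0.2,"translation": [68,-171,100],"angular": [0,0,0.58]},{"hand": 0.2,"translation": [85,-214,100],"angular": [0,0,0.72]},{"hand": 0.2,"translation": [102,-256,100],"angular": [0,0,0.86]},{"hand": 0.2,"translation": [102,-256,80],"angular": [0,0,0.86]},{"hand": 0.2,"translation": [102,-256,60],"angular": [0,0,0.86]},{"hand": 0.2,"translation": [102,-256,60],"angular": [0,0,0.86]},{"hand": 0.2,"translation": [102,-256,60],"angular": [0,0,0.86]}]}}

```text
t: 23.55
eef_pos: [0.6187, 0.107, 0.0931]
tool_rot: [-0.0, 0.725, 0.689, -0.0]
contact_force: [0.8, -0.6, -0.8]
gripper_width: 0.362
grasp_force: 40.4
```

```bash
python3 -c "
from look import *
wrist('w11',[('pink_flacon',(.619,.106),.06),('jar',(.6045,-.033),.034),('carton',(.6045,-.033),.006),('marble_plinth',(.619,.106),.006)])"
```

```text
t 23.55 tcp [618.7 107.   93.1] closeyaw -2.94 zdown [-0. -0. -1.] w 0.362 F [ 0.8 -0.6 -0.8] q7 0.04
pink_flacon expect px [324. 240.] [([324.0, 260.0], 0.74), ([400.0, 203.0], 0.21)]
   fit mm [618.3 107.7] yaw deg 86.3 IoU 0.896
jar expect px [314. 391.] [([316.0, 354.0], 0.86)]
   fit mm [604.4 -34.2] yaw deg 129.6 IoU 0.094
carton expect px [315. 363.] [([307.0, 341.0], 0.73)]
   fit mm [600.4 -47.9] yaw deg 79.8 IoU 0.269
marble_plinth expect px [324. 210.] [([326.0, 184.0], 0.96)]
   fit mm [619.2 105.5] yaw deg 178.1 IoU 0.515
```

View pics/w11.png

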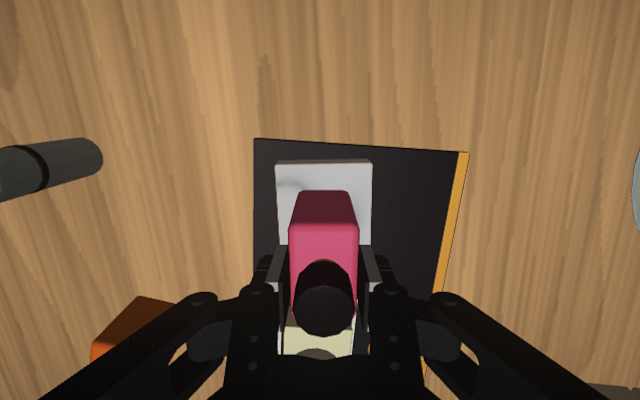

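Emit:
{"method": "drive_tool", "body": {"commands": [{"hand": 0.2,"translation": [0.5,-1,-15],"angular": [0,0,0.015]},{"hand": 0.2,"translation": [0.5,-1,-26],"angular": [0,0,0.015]},{"hand": 0.2,"translation": [0.5,-1,-32],"angular": [0,0,0.015]},{"hand": 0.2,"translation": [0.5,-1,-34],"angular": [0,0,0.015]},{"hand": 0.2,"translation": [0.5,-1,-34],"angular": [0,0,0.015]},{"hand": 0.45,"translation": [0.5,-1,-34],"angular": [0,0,0.015]},{"hand": 0.6,"translation": [0.5,-1,-34],"angular": [0,0,0.015]},{"hand": 0.9,"translation": [0.5,-1,-34],"angular": [0,0,0.015]},{"hand": 0.9,"translation": [0.5,-1,-34],"angular": [0,0,0.015]},{"hand": 0.9,"translation": [0.5,-1,10],"angular": [0,0,0.015]},{"hand": 0.9,"translation": [0.5,-1,70],"angular": [0,0,0.015]},{"hand": 1,"translation": [0.5,-1,127],"angular": [0,0,0.015]}]}}

```text
t: 25.3
eef_pos: [0.6193, 0.1046, 0.2219]
tool_rot: [0.0, 0.72, 0.693, -0.0]
contact_force: [-0.4, 0.7, 0.1]
gripper_width: 1.001
grasp_force: 0.0
```

Emit:
{"method": "drive_tool", "body": {"commands": [{"hand": 1,"translation": [-152.5,-100.5,20],"angular": [0,0,1.29]},{"hand": 1,"translation": [-152.5,-100.5,20],"angular": [0,0,1.29]},{"hand": 1,"translation": [-152.5,-100.5,20],"angular": [0,0,1.29]},{"hand": 1,"translation": [-152.5,-100.5,20],"angular": [0,0,1.29]},{"hand": 1,"translation": [-152.5,-100.5,20],"angular": [0,0,1.29]},{"hand": 1,"translation": [-152.5,-100.5,20],"angular": [0,0,1.29]},{"hand": 1,"translation": [-152.5,-100.5,20],"angular": [0,0,1.29]},{"hand": 1,"translation": [-152.5,-100.5,20],"angular": [0,0,1.29]},{"hand": 1,"translation": [-152.5,-100.5,20],"angular": [0,0,1.29]}]}}

```text
t: 26.42
eef_pos: [0.4669, 0.0041, 0.2402]
tool_rot: [-0.0, 0.16, 0.987, 0.0]
contact_force: [-0.5, -0.2, 0.9]
gripper_width: 0.999
grasp_force: 0.0
```

```bash
python3 -c "
from look import *
wrist('w12',[('amber_flacon',(.467,.0055),0),('jar',(.6045,-.033),.034),('atomiser',(.433,.152),0),('pink_flacon',(.619,.106),.026)])"
```

```text
t 26.43 tcp [466.9   4.1 240.2] closeyaw 71.54 zdown [-0.  0. -1.] w 0.999 F [-0.5 -0.2  0.9] q7 1.18
amber_flacon expect px [325. 169.] [([325.0, 173.0], 0.57)]
   fit mm [467.4   5.4] yaw deg 161.6 IoU 0.921
jar expect px [331. 289.] [([330.0, 291.0], 0.73), ([325.0, 266.0], 0.4)]
   fit mm [604.  -31.1] yaw deg 15.0 IoU 0.939
atomiser expect px [439. 100.] [([453.0, 103.0], 0.62)]
   fit mm [433.6 150.6] yaw deg 8.7 IoU 0.955
pink_flacon expect px [442. 264.] [([627.0, 206.0], 0.87), ([456.0, 257.0], 0.59)]
   fit mm [602.8 110.3] yaw deg 26.1 IoU 0.467
```

Emit:
{"method": "drive_tool", "body": {"commands": [{"hand": 1,"translation": [0,0,-60],"angular": [0,0,0]},{"hand": 1,"translation": [0,0,-110],"angular": [0,0,0]},{"hand": 1,"translation": [0,0,-155],"angular": [0,0,0]},{"hand": 1,"translation": [0,0,-190],"angular": [0,0,0]},{"hand": 1,"translation": [0,0,-207],"angular": [0,0,0]},{"hand": 1,"translation": [0,0,-207],"angular": [0,0,0]},{"hand": 0.2,"translation": [0,0,-207],"angular": [0,0,0]},{"hand": 0.2,"translation": [0,0,-207],"angular": [0,0,0]},{"hand": 0.2,"translation": [0,0,-207],"angular": [0,0,0]},{"hand": 0.2,"translation": [0,0,-207],"angular": [0,0,0]},{"hand": 0.2,"translation": [0,0,-207],"angular": [0,0,0]}], "force": 40}}

```text
t: 28.05
eef_pos: [0.4676, 0.0046, 0.034]
tool_rot: [0.001, 0.159, 0.987, 0.0]
contact_force: [-0.7, -0.4, 5.9]
gripper_width: 0.363
grasp_force: 40.2
```

Emit:
{"method": "drive_tool", "body": {"commands": [{"hand": 0.2,"translation": [0,0,50],"angular": [0,0,0]},{"hand": 0.2,"translation": [0,0,100],"angular": [0,0,0]},{"hand": 0.2,"translation": [14,-20,100],"angular": [0,0,-0.16]},{"hand": 0.2,"translation": [28,-40,100],"angular": [0,0,-0.32]},{"hand": 0.2,"translation": [42,-60,100],"angular": [0,0,-0.48]},{"hand": 0.2,"translation": [56,-80,100],"angular": [0,0,-0.64]},{"hand": 0.2,"translation": [70,-100,100],"angular": [0,0,-0.8]},{"hand": 0.2,"translation": [84,-120,100],"angular": [0,0,-0.96]},{"hand": 0.2,"translation": [98,-140,100],"angular": [0,0,-1.12]},{"hand": 0.2,"translation": [112,-160,100],"angular": [0,0,-1.28]},{"hand": 0.2,"translation": [124.5,-176.5,90],"angular": [0,0,-1.434]},{"hand": 0.2,"translation": [124.5,-176.5,70],"angular": [0,0,-1.434]}]}}

```text
t: 29.55
eef_pos: [0.5923, -0.1736, 0.1031]
tool_rot: [0.001, 0.769, 0.64, 0.0]
contact_force: [-0.6, -0.0, -2.0]
gripper_width: 0.367
grasp_force: 40.8
```

Emit:
{"method": "drive_tool", "body": {"commands": [{"hand": 0.2,"translation": [0,0,-10],"angular": [0,0,0]},{"hand": 0.2,"translation": [0,0,-10],"angular": [0,0,0]},{"hand": 0.2,"translation": [0,0,-10],"angular": [0,0,0]}]}}

```text
t: 29.92
eef_pos: [0.5915, -0.1718, 0.0936]
tool_rot: [-0.0, 0.768, 0.64, 0.0]
contact_force: [-0.3, -0.2, -1.4]
gripper_width: 0.365
grasp_force: 40.7
```

```bash
python3 -c "
from look import *
wrist('w13',[('amber_flacon',(.5915,-.171),.06),('wood_plinth',(.5915,-.171),.006),('jar',(.604,-.032),.034)])"
```

```text
t 29.93 tcp [ 591.5 -171.8   93.6] closeyaw -10.36 zdown [ 0.001  0.    -1.   ] w 0.365 F [-0.3 -0.2 -1.4] q7 0.54
amber_flacon expect px [323. 236.] [([322.0, 261.0], 0.93)]
   fit mm [ 591.4 -171. ] yaw deg 78.2 IoU 0.917
wood_plinth expect px [323. 207.] [([321.0, 182.0], 0.83)]
   fit mm [ 591.2 -171.5] yaw deg 79.3 IoU 0.524
jar expect px [299. -28.] [([299.0, 11.0], 0.85)]
   fit mm [603.7 -30.7] yaw deg 46.3 IoU 0.977
```

View pics/w13.png

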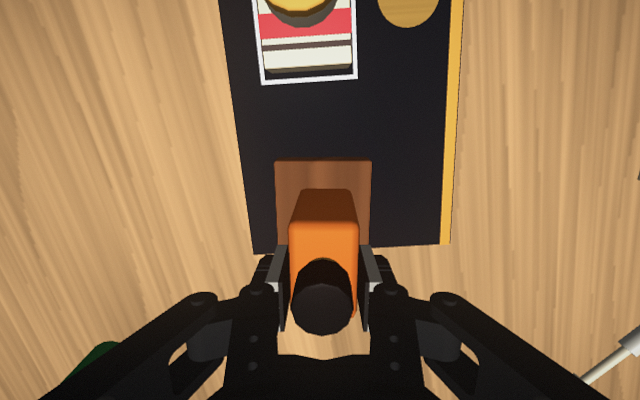

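Emit:
{"method": "drive_tool", "body": {"commands": [{"hand": 0.2,"translation": [0,0,-15],"angular": [0,0,0]},{"hand": 0.2,"translation": [0,0,-26],"angular": [0,0,0]},{"hand": 0.2,"translation": [0,0,-32],"angular": [0,0,0]},{"hand": 0.2,"translation": [0,0,-34],"angular": [0,0,0]},{"hand": 0.2,"translation": [0,0,-34],"angular": [0,0,0]},{"hand": 0.45,"translation": [0,0,-34],"angular": [0,0,0]},{"hand": 0.6,"translation": [0,0,-34],"angular": [0,0,0]},{"hand": 0.9,"translation": [0,0,-34],"angular": [0,0,0]},{"hand": 0.9,"translation": [0,0,-34],"angular": [0,0,0]},{"hand": 0.9,"translation": [0,0,10],"angular": [0,0,0]},{"hand": 0.9,"translation": [0,0,70],"angular": [0,0,0]},{"hand": 1,"translation": [0,0,127],"angular": [0,0,0]}]}}

```text
t: 31.62
eef_pos: [0.5912, -0.1724, 0.2219]
tool_rot: [0.0, 0.769, 0.64, -0.0]
contact_force: [0.7, 0.2, -0.4]
gripper_width: 1.003
grasp_force: 0.0
```

Emit:
{"method": "drive_tool", "body": {"commands": [{"hand": 1,"translation": [-158,322.5,20],"angular": [0,0,1.637]},{"hand": 1,"translation": [-158,322.5,20],"angular": [0,0,1.637]},{"hand": 1,"translation": [-158,322.5,20],"angular": [0,0,1.637]},{"hand": 1,"translation": [-158,322.5,20],"angular": [0,0,1.637]},{"hand": 1,"translation": [-158,322.5,20],"angular": [0,0,1.637]},{"hand": 1,"translation": [-158,322.5,20],"angular": [0,0,1.637]},{"hand": 1,"translation": [-158,322.5,20],"angular": [0,0,1.637]},{"hand": 1,"translation": [-158,322.5,20],"angular": [0,0,1.637]},{"hand": 1,"translation": [-158,322.5,20],"angular": [0,0,1.637]},{"hand": 1,"translation": [-158,322.5,20],"angular": [0,0,1.637]},{"hand": 1,"translation": [-158,322.5,20],"angular": [0,0,1.637]},{"hand": 1,"translation": [-158,322.5,20],"angular": [0,0,1.637]}]}}

```text
t: 33.12
eef_pos: [0.4335, 0.1502, 0.2402]
tool_rot: [-0.0, 0.059, 0.998, 0.0]
contact_force: [-0.3, -0.1, -0.2]
gripper_width: 1.0
grasp_force: 0.0
```

```bash
python3 -c "
from look import *
wrist('w14',[('atomiser',(.4335,.1515),0)])"
```

```text
t 33.12 tcp [433.5 150.2 240.2] closeyaw 83.27 zdown [-0.  0. -1.] w 1.0 F [-0.3 -0.1 -0.2] q7 1.07
atomiser expect px [325. 169.] [([327.0, 177.0], 0.72)]
   fit mm [433.6 151.4] yaw deg 3.6 IoU 0.963
```

Confirmed at (433.6, 151.4). Descend to TCP z = 38 and grip.

Emit:
{"method": "drive_tool", "body": {"commands": [{"hand": 1,"translation": [0,0,-60],"angular": [0,0,0]},{"hand": 1,"translation": [0,0,-110],"angular": [0,0,0]},{"hand": 1,"translation": [0,0,-155],"angular": [0,0,0]},{"hand": 1,"translation": [0,0,-190],"angular": [0,0,0]},{"hand": 1,"translation": [0,0,-202],"angular": [0,0,0]},{"hand": 1,"translation": [0,0,-202],"angular": [0,0,0]},{"hand": 0.15,"translation": [0,0,-202],"angular": [0,0,0]},{"hand": 0.15,"translation": [0,0,-202],"angular": [0,0,0]},{"hand": 0.15,"translation": [0,0,-202],"angular": [0,0,0]},{"hand": 0.15,"translation": [0,0,-202],"angular": [0,0,0]},{"hand": 0.15,"translation": [0,0,-202],"angular": [0,0,0]},{"hand": 0.15,"translation": [0,0,-170],"angular": [0,0,0]}], "force": 35}}

```text
t: 34.72
eef_pos: [0.4321, 0.1496, 0.0695]
tool_rot: [-0.002, 0.058, 0.998, -0.001]
contact_force: [-0.9, 0.1, 0.1]
gripper_width: 0.342
grasp_force: 34.9
```

Emit:
{"method": "drive_tool", "body": {"commands": [{"hand": 0.15,"translation": [0,0,55],"angular": [0,0,0]},{"hand": 0.15,"translation": [0,0,108],"angular": [0,0,0]},{"hand": 0.15,"translation": [35,-28,108],"angular": [0,0,0]},{"hand": 0.15,"translation": [75,-60,108],"angular": [0,0,0]},{"hand": 0.15,"translation": [115,-92,108],"angular": [0,0,0]},{"hand": 0.15,"translation": [155,-124,108],"angular": [0,0,0]},{"hand": 0.15,"translation": [195,-156,108],"angular": [0,0,0]},{"hand": 0.15,"translation": [225,-180,108],"angular": [0,0,0]},{"hand": 0.15,"translation": [241,-192,90],"angular": [0,0,0]},{"hand": 0.15,"translation": [241,-192,50],"angular": [0,0,0]},{"hand": 0.15,"translation": [241,-192,20],"angular": [0,0,0]},{"hand": 0.15,"translation": [241,-192,10],"angular": [0,0,0]}]}}

```text
t: 36.22
eef_pos: [0.6728, -0.0415, 0.0779]
tool_rot: [-0.002, 0.058, 0.998, -0.0]
contact_force: [0.5, 0.3, 0.0]
gripper_width: 0.345
grasp_force: 35.0
```

Emit:
{"method": "drive_tool", "body": {"commands": [{"hand": 0.15,"translation": [0,0,0],"angular": [0,0,0]},{"hand": 0.15,"translation": [0,0,0],"angular": [0,0,0]}]}}

```text
t: 36.48
eef_pos: [0.6754, -0.042, 0.0817]
tool_rot: [0.001, 0.058, 0.998, 0.0]
contact_force: [-0.0, 0.3, 0.1]
gripper_width: 0.34
grasp_force: 35.0
```

```bash
python3 -c "
from look import *
wrist('w15',[('atomiser',(.6745,-.0405),.042)])
m=bot.camera_model('wrist');print(proj(m,[.6744,-.0407,.006]))"
```

```text
t 36.48 tcp [675.4 -42.   81.7] closeyaw 83.36 zdown [ 0.002 -0.    -1.   ] w 0.34 F [-0.   0.3  0.1] q7 1.84
atomiser expect px [327. 234.] [([325.0, 274.0], 0.66)]
   fit mm [674.5 -42.6] yaw deg 5.8 IoU 0.948
[[325.7681771  204.84676689]]
```

View pics/w15.png

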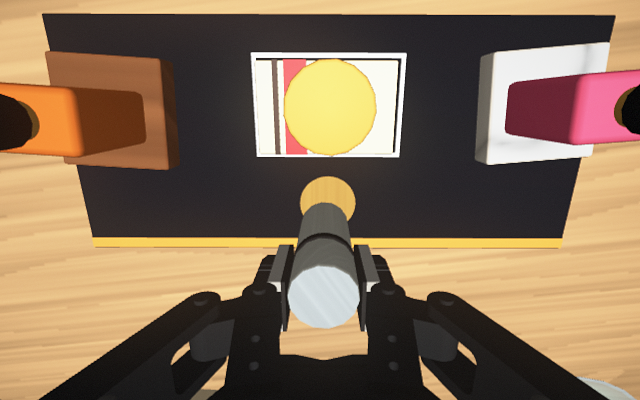

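Emit:
{"method": "drive_tool", "body": {"commands": [{"hand": 0.15,"translation": [0,1.5,-15],"angular": [0,0,0]},{"hand": 0.15,"translation": [0,1.5,-28],"angular": [0,0,0]},{"hand": 0.15,"translation": [0,1.5,-34],"angular": [0,0,0]},{"hand": 0.15,"translation": [0,1.5,-36],"angular": [0,0,0]},{"hand": 0.15,"translation": [0,1.5,-36],"angular": [0,0,0]},{"hand": 0.4,"translation": [0,1.5,-36],"angular": [0,0,0]},{"hand": 0.6,"translation": [0,1.5,-36],"angular": [0,0,0]},{"hand": 0.8,"translation": [0,1.5,-36],"angular": [0,0,0]},{"hand": 0.8,"translation": [0,1.5,-36],"angular": [0,0,0]},{"hand": 0.8,"translation": [0,1.5,20],"angular": [0,0,0]},{"hand": 0.8,"translation": [0,1.5,80],"angular": [0,0,0]},{"hand": 1,"translation": [0,1.5,140],"angular": [0,0,0]}]}}

```text
t: 38.08
eef_pos: [0.6742, -0.0403, 0.2219]
tool_rot: [-0.0, 0.058, 0.998, -0.0]
contact_force: [1.2, 0.0, -0.6]
gripper_width: 0.98
grasp_force: 0.0
```

Emit:
{"method": "drive_tool", "body": {"commands": [{"hand": 1,"translation": [0,0,60],"angular": [0,0,0]},{"hand": 1,"translation": [0,0,100],"angular": [0,0,0]},{"hand": 1,"translation": [0,0,100],"angular": [0,0,0]},{"hand": 1,"translation": [0,0,100],"angular": [0,0,0]}]}}

```text
t: 38.58
eef_pos: [0.674, -0.0401, 0.3193]
tool_rot: [-0.001, 0.058, 0.998, 0.0]
contact_force: [-0.4, -0.2, -0.3]
gripper_width: 0.998
grasp_force: 0.0
```

```bash
python3 -c "
from look import *
wrist('w16',[('atomiser',(.6745,-.0405),.006),('jar',(.604,-.032),.034),('pink_flacon',(.619,.106),.026),('amber_flacon',(.5915,-.171),.026),('carton',(.6043,-.0325),.006),('marble_plinth',(.619,.106),.006),('wood_plinth',(.5915,-.171),.006)])"
```

```text
t 38.58 tcp [674.  -40.1 319.3] closeyaw 83.37 zdown [-0.001  0.    -1.   ] w 0.998 F [-0.4 -0.2 -0.3] q7 1.71
atomiser expect px [324. 160.] [([326.0, 167.0], 0.82)]
   fit mm [673.7 -40.2] yaw deg 93.2 IoU 0.95
jar expect px [324. 108.] [([323.0, 108.0], 0.63)]
   fit mm [603.8 -31. ] yaw deg 145.0 IoU 0.95
pink_flacon expect px [431. 107.] [([617.0, 99.0], 0.76), ([436.0, 106.0], 0.71)]
   fit mm [618.4 102.8] yaw deg 87.4 IoU 0.919
amber_flacon expect px [216. 111.] [([209.0, 113.0], 0.77), ([420.0, 93.0], 0.16)]
   fit mm [ 592.7 -171. ] yaw deg 80.3 IoU 0.909
carton expect px [323. 108.] [([303.0, 109.0], 0.61)]
   fit mm [604.8 -33.2] yaw deg 83.4 IoU 0.555
marble_plinth expect px [426. 107.] [([418.0, 95.0], 0.88), ([304.0, 108.0], 0.51)]
   fit mm [619.1 105.7] yaw deg 88.6 IoU 0.56
wood_plinth expect px [221. 110.] [([229.0, 100.0], 0.84)]
   fit mm [ 591.8 -171.5] yaw deg 80.6 IoU 0.576
```

View pics/w16.png

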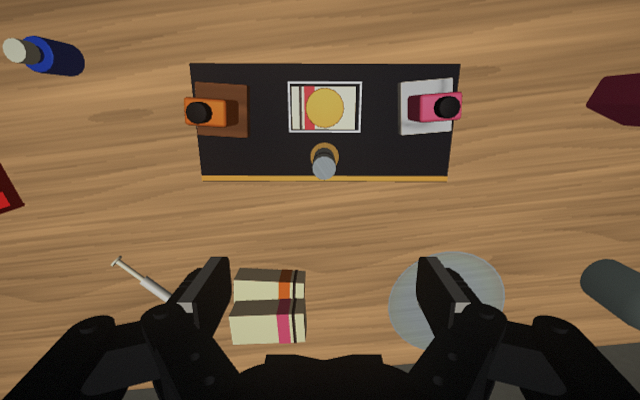

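```bash
python3 -c "
from station import bot
print(bot.hand_in())"
```

```text
the job is handed in; nothing more can be done
None
```

The gift set is laid out as asked and handed in at about 39 s of the 122 s. In the last picture all five pieces stood within about 3 mm of their marks; the blue and green bottles were left alone, though the green one was out of that view.

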